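# Open the circuit-board holder to its end stop

## Task

The next circuit board is too wide for the board holder, so open the holder fully: press the orange release button on the sliding blue jaw down with a fingertip, keep it held down while you slide the jaw along the rods until it rests against the end stop, and only then let the button spring up so that the jaw is locked there. Move the jaw by its button only, do not grip or shove the jaw itself, and leave the things lying around it where they are.

Things in the scene. Friction and masses are not known exactly. Their poses are not given: they have to be found in the camera images.
- holder: Board holder, screwed to the bench, 300 mm long (own x), 150 wide (y). Two steel rods along x join the fixed aluminium jaw (-x end, 59 mm high) to the end-stop plate with black rubber buffers (+x end, 47 mm high). Origin: at bench height, mid-way along and across. Its +x is the way the sliding jaw opens, to the end stop; z is up. It may be turned any way on the bench.
- jaw (a point): The sliding jaw: blue block 66 mm (holder x) by 130 mm (y), top 46 mm above the bench, with a 10 mm thick, 55 mm high aluminium jaw bar on its -x edge. Origin: centre of the block in x and y, 30 mm above the bench; axes as the holder's. With the button up, a pawl in the rack bar under it (notches 10 mm apart) locks it: it has 3 mm of play but does not slide.
- button_top (a point): Centre of the top face of the orange ribbed release button in the middle of the blue block. The face is 36 mm (holder x) by 30 mm (y), 62 mm above the bench when up, 56 mm fully down, always higher than all else on the sliding jaw. The point moves with the jaw and the button.
- button (a joint): Release button: 0 = up (pawl in the rack, jaw locked), 0.006 m = fully down. Sprung: about 3 N to start it moving, 6 N fully down. The jaw is free from 3 mm down, so hold it 4 to 6 mm down. Let go at the end stop it springs right up into the last notch; let go between notches it stays about 3 mm down on a tooth.
- carriage (a joint): Place of the sliding jaw along the rods: 0 = nearest the fixed jaw, 0.180 m = against the end stop (holder fully open), growing along the holder's +x. Starts between 0.01 and 0.085. With the button held down the jaw slides against about 1.5 N of friction, so a fingertip pressing the button down drags it along by friction.
- end_stop (a point): Point midway between the faces of the two rubber buffers, 30 mm above the bench; the sliding jaw's origin comes to rest 33 mm short of it.
- board: Bystander: the next circuit board, green, 170 x 90 mm, parts up to 24 mm high, lying loose beside the holder; origin under its centre.
- spool: Bystander: loose metal solder spool standing on end, 56 mm across, 42 mm high; origin under its centre.
- flux: Bystander: loose amber flux bottle with black cap, 36 mm across, 75 mm high, standing; origin under its centre.

How it is judged:
By the outcome, as a careful person would: the job done as asked, in the order asked, and still so for the second after the job is handed in, with the robot touching nothing.
It also fails if it takes over 35 s, if anything falls off the work surface, if the arm or the gripper's body presses on something with over 40 N, if the wrist force passes 120 N, or if a joint passes its speed limit or range.

## Robot

A 6-joint arm with a two-finger parallel gripper is mounted at the origin on the work surface. World frame = base frame: x ahead of the robot, y to its left, z up, the work surface at z = 0. Lengths are in m, angles in rad, forces in N, time in s.
With the tool pointing down it reaches from about 0.25 to 0.8 m from the base axis. Payload 8.5 kg.
Tool frame: the origin (TCP) lies on the centre line of the jaws, within the pads' length; the fingertips stand 17 mm ahead of it and the grasp point (between the pads) lies 2 mm behind it; z points along the fingers, y is the line along which they close (so a half turn about z gives the same grasp; the last joint's range is limited). The gripper opens to 85 mm and grips with 20 to 120 N. Pads are 22 mm wide; open, the fingers measure 114 mm over their backs; the gripper's body (76 mm by 85 mm) begins 54 mm behind the grasp point. The pads swing forward as they close: fully open they stand 13 mm farther back than shut.
Start: joints at [-1.204, 0.238, -0.013, 1.319, 0, 1.571], TCP at [0.188, -0.49, 0.248] pointing down, gripper open.
Joint ranges: [-2.66, 2.66], [-1.03, 1.9], [-1.14, 1.46], [-1.82, 2.27], [-1.45, 1.34], [-3.14, 3.14]. Speed limits (rad/s): [2.22, 2.22, 2.79, 3.14, 3.14, 3.14].

## Interface

Orientations are given as a unit quaternion [x, y, z, w].
In Python, from workcell import arm, vision, models gives the robot as it stands.
- The arm moves only by the tool apply_moves, never from a script. Its argument "motion" is one flat list of numbers, 7 for each row, row after row: the opening, from -1 (shut) to 1 (fully open), so that 0 is half open, then the shift along the tool's x, y, z normalised to -1 to 1, where 1 is 0.05 m, then the turn, a rotation vector about the tool's x, y, z normalised to -1 to 1, where 1 is 4 degrees. A call has 1 to 20 rows; each row shifts and turns the commanded pose from where the row before left it, along the tool's axes as they then stand; what a row does not reach is not made up. A row lasts 1/10 s, in which the tool goes at most 50 mm and 8.59 degrees, less where a joint would pass 70% of its speed; a pose out of reach is approached as far as the arm can. A call with a number of a shift or a turn outside -1 to 1 is refused whole. A call with a gripper value outside its range is refused whole. The fingers move at their own pace and stop on an object; "force" is the grip in N (left out, the last holds). Time passes only in rows, so rows that do not move let the fingers close. It gives the time, the measured TCP pose, the force, the opening and the grip force at its end, in the units of the state.
- arm.read_state(): the state, without advancing time (a new reading comes with each control period).
- vision.camera(name): name is "scene" or "side" or "wrist"; returns the picture (420x560x3 uint8, red, green, blue); there is no depth.
- vision.get_calibration(name): a dict with "camera_matrix" (3x3 intrinsics, pixels), "world_to_cam" (4x4, takes a point from world to camera coordinates). Camera axes: x right, y up, looking along -z (the intrinsics and any distortion apply to the point x, -y, -z); pixel columns grow to the right and rows downward; lengths in m; the calibration is good to about 2 mm. The wrist camera is an equidistant fisheye: a pixel r from the principal point sees the ray r / f radians off the axis. A picture is of the moment at which its call begins: read the wrist's pose just before it. get_calibration takes no time and is no camera call; for the wrist camera it gives the pose at the moment of the call.
- arm.job_done(): hands the job in; it is judged then, once.
Trained networks look in the newest picture that a camera, given by its name, has taken for a name from the list of things; names that differ only in an ending like _2 or _b are one class to them, and where a whole thing is asked for, a point or a joint stands for the part that bears it (a point fixed in the world has none). Each returns a list of dicts, best first, with "score" (0 to 1); they miss things now and then, are a little off and sometimes report something else, mostly with a low value. They report only what shows in the picture. A call takes as long as a camera call.
- models.cut_out(camera, thing): "pixels" (420x560 bool, what is visible of it) and "rect" ([centre column, centre row, width, height] in pixels, round what is visible of it).
The state is a dict: "time_s": time; "joints": joint angles; "joint_vel": joint speeds; "tau": joint torques, N m; "ee_pos": TCP position; "tcp_rot": TCP orientation; "contact_force": force on the tool from outside, world axes, zero at the start; "torque": the same for the moment, N m; "finger_gap": finger opening in m; "gripper_force": force on a finger pad.
Only numpy, scipy, OpenCV 4.12 (cv2) and the standard library are available. Lean on these libraries where they do the work, as an engineer would, in place of code of your own. Each camera call takes 0.05 s, during which the arm holds its last target. There are 200 camera calls.

## Working session

There is one attempt and no reset: what is moved stays moved. The work goes in short steps, Python scripts to look and compute and a tool call to move; the robot and the scene stay as the last step left them, time stands still between calls to the robot, and variables do not carry over. Pictures are saved under pics/ and viewed, at most 10 in all, crops included, and the job is handed in when it is done.

Besides the shell and the picture viewer there is one more tool, called after ">>>" by a JSON object that holds its "fn" and its "kwargs", one argument or row to a line. apply_moves: Moves the arm, as the interface text tells. Its arguments: {"type":"object","properties":{"motion":{"type":"array"},"force":{"type":"number"}},"required":["motion"]}

```bash
mkdir -p pics; cat > h.py <<'E'
import numpy as np, cv2
from workcell import arm, vision, models
def proj(c,P):
    k=vision.get_calibration(c);P=np.atleast_2d(P);T=np.array(k["world_to_cam"]);K=np.array(k["camera_matrix"])
    q=P@T[:3,:3].T+T[:3,3];q=q*[1,-1,-1];u=q@K.T;return u[:,:2]/u[:,2:]
def ray(c,px,z):
    k=vision.get_calibration(c);T=np.array(k["world_to_cam"]);K=np.array(k["camera_matrix"])
    d=np.linalg.inv(K)@[px[0],px[1],1];d=T[:3,:3].T@(d*[1,-1,-1]);o=-T[:3,:3].T@T[:3,3]
    return o+d*(z-o[2])/d[2]
def snap(c,n):
    im=vision.camera(c);cv2.imwrite(f"pics/{n}.png",im[:,:,::-1]);return im
E
python3 - <<'E'
from h import *
for c in("scene","side"):
    snap(c,c+"0")
    for t,z in(("button",.060),("jaw",.04),("holder",.03),("board",0),("spool",.02),("flux",.04)):
        for r in models.cut_out(c,t)[:1]:
            m=r["pixels"];ys,xs=np.nonzero(m);p=(xs.mean(),ys.mean())
            print(c,t,round(r["score"],2),np.round(r["rect"]),np.round(p),ray(c,p,z).round(3))
print(arm.read_state())
E
```

```text
scene button 0.94 [186. 248.  27.  23.] [184. 246.] [ 0.631 -0.088  0.06 ]
scene holder 0.91 [181. 250. 143. 163.] [186. 261.] [ 0.631 -0.09   0.03 ]
scene spool 0.75 [268. 263.  38.  47.] [268. 263.] [0.642 0.026 0.02 ]
scene flux 0.81 [279. 200.  18.  42.] [279. 200.] [0.527 0.057 0.04 ]
side button 0.6 [312. 157.  29.  21.] [312. 155.] [ 0.625 -0.084  0.06 ]
side jaw 0.71 [307. 164.  81.  61.] [308. 164.] [ 0.632 -0.081  0.04 ]
side holder 0.66 [338. 193. 186. 145.] [331. 183.] [ 0.576 -0.074  0.03 ]
side board 0.96 [378. 160.  87.  59.] [376. 159.] [ 0.566 -0.216  0.   ]
side spool 0.73 [264. 200.  33.  43.] [264. 202.] [0.644 0.026 0.02 ]
side flux 0.67 [316. 241.  28.  46.] [315. 244.] [0.512 0.066 0.04 ]
{'time_s': 0.7, 'joints': array([-1.20399748e+00,  2.38162698e-01, -1.34787714e-02,  1.31916700e+00,
        4.93953728e-06,  1.57080146e+00]), 'joint_vel': array([-1.75552518e-03,  1.81582652e-04,  7.59346400e-04,  2.49362945e-03,
        3.85966087e-04,  8.65587322e-05]), 'tau': array([ 2.11814254e-04, -5.38425529e+01,  3.46650767e+01,  2.49217665e-03,
        2.02272104e-04, -6.77299496e-07]), 'ee_pos': array([ 0.18827462, -0.49005842,  0.24830408]), 'tcp_rot': array([ 9.83229881e-01,  1.82370506e-01,  1.32107944e-06, -6.41996720e-06]), 'contact_force': array([-0.09141601,  0.00888664,  0.72513457]), 'torque': array([-0.02600914,  0.0113512 ,  0.0296995 ]), 'gripper_force': 0.0, 'finger_gap': 0.08542261893425099}
```

```bash
python3 - <<'E'
import cv2,numpy as np
a=cv2.imread("pics/scene0.png")[150:350,80:330];b=cv2.imread("pics/side0.png")[80:300,220:460]
cv2.imwrite("pics/c.png",np.hstack([cv2.resize(a,(400,320),interpolation=2),cv2.resize(b,(400,367),interpolation=2)[:320]]))
E
```

```text
(no output)
```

View pics/c.png

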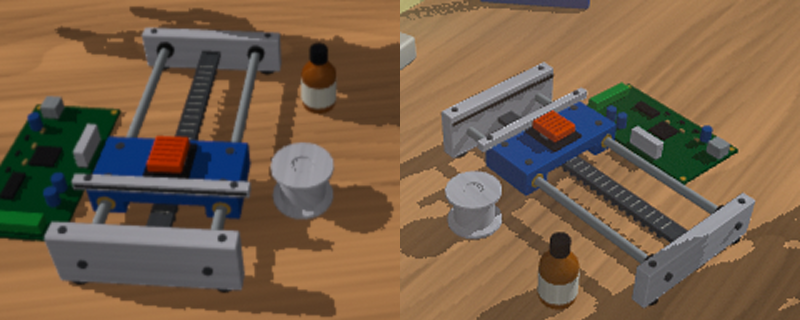

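View pics/side0.png

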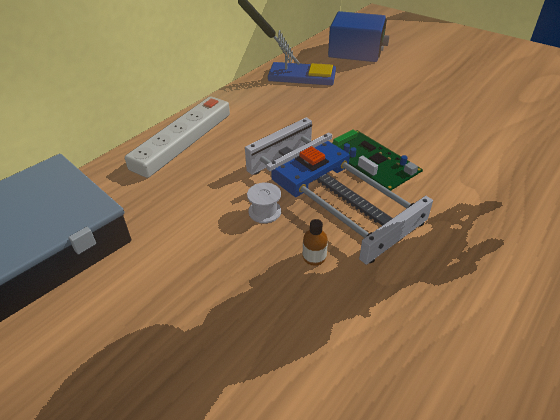

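The jaw bar sits on the far side of the blue block, towards scene row ~270, so the jaw opens towards the robot. The end-stop plate is at the top in the scene view (corners about (169,169) and (254,172)). Next I fit the axis.

```bash
python3 - <<'E'
from h import *
for c,L in(("scene",[((169,169),.047),((254,172),.047),((110,291),.059),((232,296),.059)]),("side",[((431,198),.047),((363,241),.047),((310,120),.059),((246,144),.059)])):
    P=np.array([ray(c,p,z) for p,z in L]);print(c,P.round(3).tolist())
    d=P[:2].mean(0)-P[2:].mean(0);print(" len",np.linalg.norm(d[:2]),"yaw",np.degrees(np.arctan2(d[1],d[0])),"mid",P.mean(0).round(3), "widths",np.linalg.norm(P[0]-P[1]),np.linalg.norm(P[2]-P[3]), "yaw ends",[np.degrees(np.arctan2(*(P[i+1]-P[i])[[1,0]]))for i in(0,2)])
E
```

```text
scene [[0.424, -0.122, 0.047], [0.453, 0.024, 0.047], [0.697, -0.178, 0.059], [0.726, -0.028, 0.059]]
 len 0.27813740626610806 yaw 168.8671204135905 mid [ 0.575 -0.076  0.053] widths 0.14920002295478854 0.15271492601057746 yaw ends [np.float64(78.55873428053248), np.float64(79.07268211518515)]
side [[0.419, -0.122, 0.047], [0.457, 0.024, 0.047], [0.695, -0.176, 0.059], [0.74, -0.041, 0.059]]
 len 0.2857482076333045 yaw 167.98928526160836 mid [ 0.578 -0.079  0.053] widths 0.15088975029828597 0.14175585456633236 yaw ends [np.float64(75.73899569841453), np.float64(71.37503269175417)]
```

>>> {"fn": "apply_moves", "kwargs": {
  "motion": [-1,0.74,-0.29,0.1,0,0,0,-1,0.74,-0.29,0.1,0,0,0,-1,0.74,-0.29,0.1,0,0,0,-1,0.74,-0.29,0.1,0,0,0,-1,0.74,-0.29,0.1,0,0,0,-1,0.74,-0.29,0.1,0,0,0,-1,0.74,-0.29,0.1,0,0,0,-1,0.74,-0.29,0.1,0,0,0,-1,0.74,-0.29,0.1,0,0,0,-1,0.74,-0.29,0.1,0,0,0,-1,0.74,-0.29,0.1,0,0,0,-1,0.74,-0.29,0.1,0,0,0,-1,0.74,-0.29,0.1,0,0,0,-1,0.74,-0.29,0.1,0,0,0,-1,0.74,-0.29,0.1,0,0,0]
}}

```text
time_s: 2.2
ee_pos: [0.6295, -0.0867, 0.1731]
tcp_rot: [0.983, 0.182, 0.0, 0.0]
contact_force: [1.0, -0.9, 0.1]
finger_gap: -0.0002
gripper_force: 0.0
```

>>> {"fn": "apply_moves", "kwargs": {
  "motion": [-1,0,0,0,0,0,1,-1,0,0,0,0,0,1,-1,0,0,0,0,0,1,-1,0,0,0,0,0,1,-1,0,0,0,0,0,1,-1,0,0,0,0,0,1,-1,0,0,0,0,0,1,-1,0,0,0,0,0,1,-1,0,0,0,0,0,0,-1,0,0,0,0,0,0]
}}

```text
time_s: 3.2
ee_pos: [0.6258, -0.103, 0.1732]
tcp_rot: [0.997, -0.083, 0.0, -0.006]
contact_force: [0.1, 0.5, 0.1]
finger_gap: 0.0001
gripper_force: 0.0
```

```bash
cat > w.py <<'E'
from h import *
def wray(px,z):
    k=vision.get_calibration("wrist");T=np.array(k["world_to_cam"]);K=np.array(k["camera_matrix"])
    x=(px[0]-K[0,2])/K[0,0];y=(px[1]-K[1,2])/K[1,1];r=np.hypot(x,y)
    d=np.array([np.sin(r)*x/r,np.sin(r)*y/r,np.cos(r)]);d=T[:3,:3].T@(d*[1,-1,-1]);o=-T[:3,:3].T@T[:3,3]
    return o+d*(z-o[2])/d[2]
E
python3 - <<'E'
from w import *
from scipy.spatial.transform import Rotation as R
s=arm.read_state();print(s["time_s"],s["ee_pos"],R.from_quat(s["tcp_rot"]).as_matrix().round(3).tolist(),s["finger_gap"],s["contact_force"])
snap("wrist","w1")
for r in models.cut_out("wrist","button")[:2]:
    m=r["pixels"];ys,xs=np.nonzero(m);p=(xs.mean(),ys.mean());print(r["score"],r["rect"],p,wray(p,.060))
for c in("scene","side"):
    snap(c,c+"1")
    for r in models.cut_out(c,"button")[:1]:
        ys,xs=np.nonzero(r["pixels"]);print(c,r["score"],ray(c,(xs.mean(),ys.mean()),.06))
E
```

```text
3.2 [ 0.6258036  -0.10299113  0.17324929] [[0.986, -0.166, 0.002], [-0.166, -0.986, 0.012], [-0.0, -0.012, -1.0]] 0.00012121591796315549 [0.09398257 0.50228117 0.12196576]
0.67 [263.4, 210.7, 42.8, 42.3] (np.float64(261.8338060124787), np.float64(208.8094157685763)) [ 0.62849344 -0.08634999  0.06      ]
scene 0.6 [ 0.63168828 -0.08783027  0.06      ]
side 0.61 [ 0.62622528 -0.08495906  0.06      ]
```

View pics/w1.png

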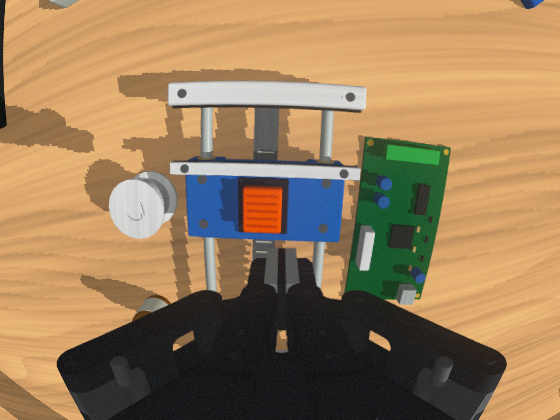

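>>> {"fn": "apply_moves", "kwargs": {
  "motion": [-1,0,0,0,0,0,-1,-1,0,0,0,0,0,-1,-1,0,0,0,-0.17,0,0,-1,0,0,0,0,0,0]
}}

```text
time_s: 3.9
ee_pos: [0.626, -0.1019, 0.1733]
tcp_rot: [1.0, -0.014, 0.001, 0.0]
contact_force: [-0.4, 0.2, -0.2]
finger_gap: 0.0002
gripper_force: 0.0
```

```bash
cat > st.py <<'E'
from w import *
from scipy.spatial.transform import Rotation as R
s=arm.read_state();M=R.from_quat(s["tcp_rot"]).as_matrix()
print(s["time_s"],s["ee_pos"].round(4),M.round(3).tolist(),s["contact_force"].round(2),s["joints"].round(2))
E
cat > go.py <<'E'
from st import *
import sys
d=M.T@(np.array([float(v) for v in sys.argv[1:4]])-s["ee_pos"]);print("tool shift units",(d/.05).round(3))
E
python3 go.py .628 -.0865 .095
```

```text
3.9 [ 0.626  -0.1019  0.1733] [[1.0, -0.028, 0.001], [-0.028, -1.0, -0.001], [0.001, 0.001, -1.0]] [-0.38  0.21 -0.18] [-0.16  0.45  0.12  1.23 -0.    3.01]
tool shift units [ 0.03  -0.31   1.566]
```

>>> {"fn": "apply_moves", "kwargs": {
  "motion": [-1,0,0,0,0,0,-0.4,-1,0.03,-0.31,0.5,0,0,0,-1,0,0,0.5,0,0,0,-1,0,0,0.56,0,0,0,-1,0,0,0,0,0,0,-1,0,0,0,0,0,0]
}}

```text
time_s: 4.5
ee_pos: [0.6274, -0.0867, 0.0956]
tcp_rot: [1.0, 0.001, 0.0, 0.0]
contact_force: [1.0, 0.2, 0.5]
finger_gap: -0.0003
gripper_force: 0.0
```

```bash
python3 - <<'E'
from st import *
snap("side","s2");snap("scene","c2")
a=cv2.imread("pics/c2.png")[180:300,120:270];b=cv2.imread("pics/s2.png")[80:200,230:380]
cv2.imwrite("pics/d.png",np.hstack([cv2.resize(x,(400,320),interpolation=2) for x in(a,b)]))
for c in("scene","side"): print(c,proj(c,s["ee_pos"]+M[:,2]*.017))
E
```

```text
4.5 [ 0.6274 -0.0867  0.0956] [[1.0, 0.001, 0.001], [0.001, -1.0, -0.0], [0.001, 0.0, -1.0]] [0.95 0.16 0.5 ] [-0.14  0.5  -0.01  1.06 -0.    3.  ]
scene [[183.69517857 234.25919596]]
side [[312.06159973 145.60325894]]
```

View pics/d.png

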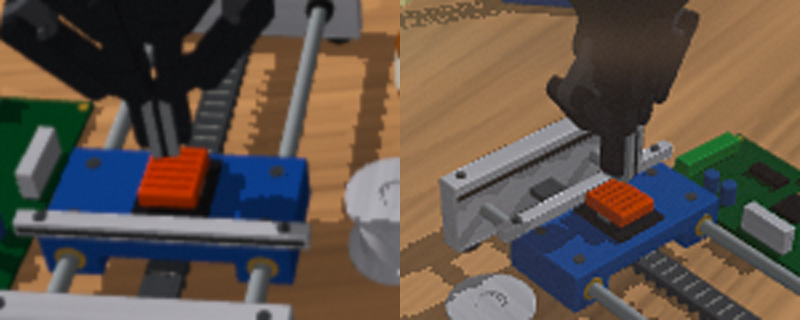

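The fingertip hovers about 17 mm above the centre of the button in both views (scene row ~234, side row ~146). I now press in small steps.

>>> {"fn": "apply_moves", "kwargs": {
  "motion": [-1,0,0,0.15,0,0,0,-1,0,0,0.15,0,0,0,-1,0,0,0.04,0,0,0,-1,0,0,0.04,0,0,0,-1,0,0,0,0,0,0,-1,0,0,0,0,0,0]
}}

```text
time_s: 5.2
ee_pos: [0.6277, -0.0868, 0.0766]
tcp_rot: [1.0, 0.001, 0.001, 0.0]
contact_force: [-0.3, 0.1, 3.8]
finger_gap: 0.0001
gripper_force: 2.0
```

>>> {"fn": "apply_moves", "kwargs": {
  "motion": [-1,0,0,0.03,0,0,0,-1,0,0,0.03,0,0,0,-1,0,0,0,0,0,0,-1,0,0,0,0,0,0]
}}

```text
time_s: 5.6
ee_pos: [0.6278, -0.0868, 0.0735]
tcp_rot: [1.0, 0.001, 0.001, 0.0]
contact_force: [-1.4, -0.3, 6.5]
finger_gap: -0.0001
gripper_force: 2.9
```

>>> {"fn": "apply_moves", "kwargs": {
  "motion": [-1,0,0,0.015,0,0,0,-1,-0.02,-0.004,0,0,0,0,-1,-0.049,-0.01,0,0,0,0,-1,-0.098,-0.02,0,0,0,0,-1,-0.098,-0.02,0,0,0,0,-1,-0.098,-0.02,0,0,0,0,-1,-0.049,-0.01,0,0,0,0,-1,0,0,0,0,0,0]
}}

```text
time_s: 6.4
ee_pos: [0.6072, -0.0826, 0.0731]
tcp_rot: [1.0, 0.001, 0.001, 0.0]
contact_force: [-1.7, -0.3, 8.1]
finger_gap: -0.0001
gripper_force: 3.7
```

```bash
cat > chk.py <<'E'
from st import *
u=np.array([-.981,.196,0])
for c in("scene","side"):
    snap(c,f"{c}_{s['time_s']:.1f}")
    for t,z in(("jaw",.04),("button",.057)):
        for r in models.cut_out(c,t)[:1]:
            ys,xs=np.nonzero(r["pixels"]);p=ray(c,(xs.mean(),ys.mean()),z);print(c,t,r["score"],p.round(3),"along",((p-[.576,-.077,0])@u).round(3))
print("tool along",(s["ee_pos"]-[.576,-.077,0])@u)
E
python3 chk.py
```

```text
6.4 [ 0.6072 -0.0826  0.0731] [[1.0, 0.001, 0.003], [0.001, -1.0, -0.001], [0.003, 0.001, -1.0]] [-1.74 -0.32  8.06] [-0.14  0.49 -0.1   0.98 -0.    3.01]
scene jaw 0.79 [ 0.617 -0.086  0.04 ] along -0.042
scene button 0.56 [ 0.62  -0.083  0.057] along -0.044
side jaw 0.98 [ 0.609 -0.072  0.04 ] along -0.032
side button 0.5 [ 0.601 -0.074  0.057] along -0.023
tool along -0.031686016883876664
```

```bash
python3 - <<'E'
import cv2,numpy as np
a=cv2.imread("pics/scene_6.4.png")[180:300,120:270];b=cv2.imread("pics/side_6.4.png")[80:200,230:380]
cv2.imwrite("pics/e.png",np.hstack([cv2.resize(x,(400,320),interpolation=2) for x in(a,b)]))
E
```

```text
(no output)
```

View pics/e.png

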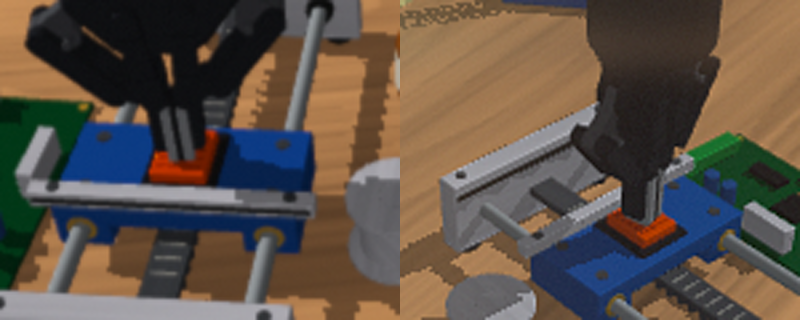

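The jaw has moved about 20 mm with the fingertip and the button is held down. I carry on.

>>> {"fn": "apply_moves", "kwargs": {
  "motion": [-1,-0.06,-0.012,0,0,0,0,-1,-0.137,-0.027,0,0,0,0,-1,-0.137,-0.027,0,0,0,0,-1,-0.137,-0.027,0,0,0,0,-1,-0.137,-0.027,0,0,0,0,-1,-0.137,-0.027,0,0,0,0,-1,-0.137,-0.027,0,0,0,0,-1,-0.137,-0.027,0,0,0,0,-1,-0.137,-0.027,0,0,0,0,-1,-0.137,-0.027,0,0,0,0,-1,-0.137,-0.027,0,0,0,0,-1,-0.06,-0.012,0,0,0,0,-1,0,0,0,0,0,0]
}}

```text
time_s: 8.0
ee_pos: [0.5327, -0.0676, 0.073]
tcp_rot: [1.0, 0.001, 0.001, -0.0]
contact_force: [-1.0, 2.7, 8.4]
finger_gap: 0.0
gripper_force: 4.5
```

```bash
python3 chk.py; python3 - <<'E'
import cv2,numpy as np,glob,os
f=lambda k:max(glob.glob(f"pics/{k}_*.png"),key=os.path.getmtime)
a=cv2.imread(f("scene"))[140:260,120:270];b=cv2.imread(f("side"))[120:270,270:458]
cv2.imwrite("pics/f.png",np.hstack([cv2.resize(x,(400,320),interpolation=2) for x in(a,b)]))
E
```

```text
8.0 [ 0.5327 -0.0676  0.073 ] [[1.0, 0.002, 0.003], [0.002, -1.0, 0.0], [0.003, -0.0, -1.0]] [-1.03  2.66  8.43] [-0.13  0.37 -0.29  0.9   0.    3.01]
scene jaw 0.94 [ 0.544 -0.07   0.04 ] along 0.033
scene button 0.76 [ 0.546 -0.068  0.057] along 0.031
side jaw 0.76 [ 0.535 -0.055  0.04 ] along 0.044
side button 0.52 [ 0.526 -0.059  0.057] along 0.052
tool along 0.04434977962717196
```

View pics/f.png

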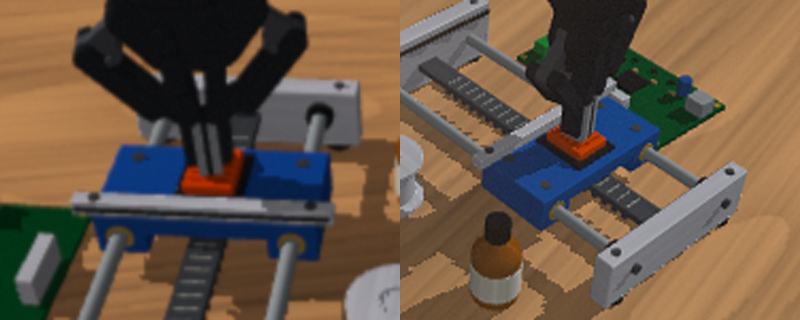

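>>> {"fn": "apply_moves", "kwargs": {
  "motion": [-1,-0.05,-0.012,0,0,0,0,-1,-0.098,-0.024,0,0,0,0,-1,-0.098,-0.024,0,0,0,0,-1,-0.098,-0.024,0,0,0,0,-1,-0.098,-0.024,0,0,0,0,-1,-0.098,-0.024,0,0,0,0,-1,-0.06,-0.015,0,0,0,0,-1,-0.04,-0.01,0,0,0,0,-1,0,0,0,0,0,0]
}}

```text
time_s: 9.2
ee_pos: [0.5008, -0.0608, 0.073]
tcp_rot: [1.0, 0.0, 0.001, 0.001]
contact_force: [-0.6, -3.5, 10.7]
finger_gap: -0.0001
gripper_force: 4.6
```

```bash
python3 chk.py; python3 - <<'E'
import cv2,numpy as np,glob,os
f=lambda k:max(glob.glob(f"pics/{k}_*.png"),key=os.path.getmtime)
a=cv2.imread(f("scene"))[130:250,130:280];b=cv2.imread(f("side"))[150:270,290:440]
cv2.imwrite("pics/g.png",np.hstack([cv2.resize(x,(400,320),interpolation=2) for x in(a,b)]))
E
```

```text
9.2 [ 0.5008 -0.0608  0.073 ] [[1.0, 0.001, 0.003], [0.001, -1.0, -0.002], [0.003, 0.002, -1.0]] [-0.58 -3.53 10.73] [-0.12  0.33 -0.37  0.87 -0.    3.02]
scene jaw 0.87 [ 0.511 -0.064  0.04 ] along 0.066
scene button 0.64 [ 0.517 -0.062  0.057] along 0.061
side jaw 0.68 [ 0.503 -0.047  0.04 ] along 0.078
side button 0.8 [ 0.495 -0.052  0.057] along 0.084
tool along 0.0769015756671766
```

View pics/g.png

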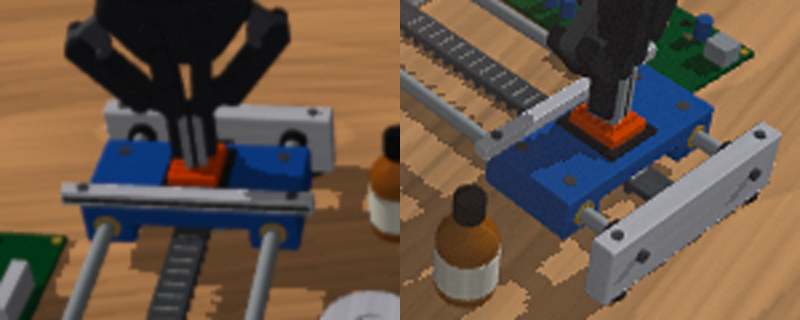

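About 15 mm of rod still shows between the blue block and the stop plate in the side view. I continue slowly.

>>> {"fn": "apply_moves", "kwargs": {
  "motion": [-1,-0.06,-0.01,0,0,0,0,-1,-0.06,-0.01,0,0,0,0,-1,-0.06,-0.01,0,0,0,0,-1,-0.06,-0.01,0,0,0,0,-1,0,0,0,0,0,0]
}}

```text
time_s: 10.0
ee_pos: [0.4889, -0.0585, 0.073]
tcp_rot: [1.0, 0.001, 0.002, 0.001]
contact_force: [-0.9, -1.6, 8.5]
finger_gap: -0.0001
gripper_force: 4.7
```

>>> {"fn": "apply_moves", "kwargs": {
  "motion": [-1,-0.04,-0.008,0,0,0,0,-1,-0.04,-0.008,0,0,0,0,-1,0,0,0,0,0,0]
}}

```text
time_s: 10.3
ee_pos: [0.4851, -0.0577, 0.073]
tcp_rot: [1.0, 0.001, 0.002, 0.001]
contact_force: [-0.3, -1.6, 9.3]
finger_gap: -0.0001
gripper_force: 4.5
```

```bash
python3 chk.py; python3 - <<'E'
import cv2,numpy as np,glob,os
f=lambda k:max(glob.glob(f"pics/{k}_*.png"),key=os.path.getmtime)
a=cv2.imread(f("scene"))[130:250,130:280];b=cv2.imread(f("side"))[150:270,290:440]
cv2.imwrite("pics/i.png",np.hstack([cv2.resize(x,(400,320),interpolation=2) for x in(a,b)]))
E
```

```text
10.3 [ 0.4851 -0.0577  0.073 ] [[1.0, 0.001, 0.003], [0.001, -1.0, -0.001], [0.003, 0.001, -1.0]] [-0.34 -1.56  9.32] [-0.12  0.3  -0.41  0.86 -0.    3.02]
scene jaw 0.91 [ 0.497 -0.06   0.04 ] along 0.081
scene button 0.7 [ 0.501 -0.057  0.057] along 0.078
side jaw 0.9 [ 0.488 -0.042  0.04 ] along 0.094
side button 0.81 [ 0.48  -0.049  0.057] along 0.099
tool along 0.09295365613290914
```

View pics/i.png

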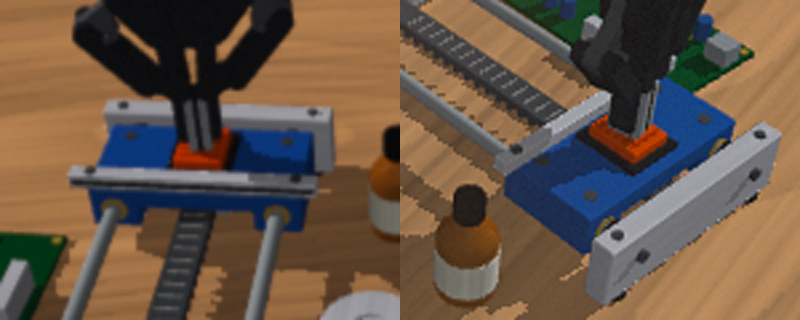

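>>> {"fn": "apply_moves", "kwargs": {
  "motion": [-1,-0.04,-0.008,0,0,0,0,-1,-0.04,-0.008,0,0,0,0,-1,0,0,0,0,0,0]
}}

```text
time_s: 10.9
ee_pos: [0.4812, -0.0569, 0.073]
tcp_rot: [1.0, 0.001, 0.002, 0.001]
contact_force: [0.9, -1.7, 9.1]
finger_gap: -0.0
gripper_force: 4.4
```

>>> {"fn": "apply_moves", "kwargs": {
  "motion": [-1,-0.04,-0.008,0,0,0,0,-1,-0.04,-0.008,0,0,0,0,-1,0,0,0,0,0,0]
}}

```text
time_s: 11.2
ee_pos: [0.4781, -0.0561, 0.0731]
tcp_rot: [1.0, 0.001, 0.003, 0.0]
contact_force: [2.9, -1.2, 5.7]
finger_gap: 0.0003
gripper_force: 3.0
```

```bash
python3 chk.py
```

```text
11.2 [ 0.4781 -0.0561  0.0731] [[1.0, 0.001, 0.005], [0.001, -1.0, -0.001], [0.005, 0.001, -1.0]] [ 2.85 -1.15  5.7 ] [-0.12  0.29 -0.43  0.85 -0.    3.02]
scene jaw 0.82 [ 0.492 -0.06   0.04 ] along 0.085
scene button 0.45 [ 0.495 -0.059  0.057] along 0.083
side jaw 0.73 [ 0.486 -0.042  0.04 ] along 0.096
side button 0.67 [ 0.476 -0.048  0.057] along 0.104
tool along 0.10014476378692252
```

>>> {"fn": "apply_moves", "kwargs": {
  "motion": [-1,0,0,0.02,0,0,0,-1,-0.04,-0.008,0,0,0,0,-1,-0.02,-0.004,0,0,0,0,-1,0,0,0,0,0,0]
}}

```text
time_s: 11.9
ee_pos: [0.4768, -0.0557, 0.0729]
tcp_rot: [1.0, 0.001, 0.004, 0.001]
contact_force: [5.8, -2.1, 9.8]
finger_gap: 0.0002
gripper_force: 5.3
```

```bash
python3 chk.py; python3 - <<'E'
import cv2,numpy as np,glob,os
f=lambda k:max(glob.glob(f"pics/{k}_*.png"),key=os.path.getmtime)
a=cv2.imread(f("scene"))[130:250,130:280];b=cv2.imread(f("side"))[150:270,290:440]
cv2.imwrite("pics/j.png",np.hstack([cv2.resize(x,(400,320),interpolation=2) for x in(a,b)]))
E
```

```text
11.9 [ 0.4768 -0.0557  0.0729] [[1.0, 0.001, 0.008], [0.001, -1.0, -0.001], [0.008, 0.001, -1.0]] [ 5.77 -2.11  9.85] [-0.12  0.29 -0.43  0.84 -0.    3.02]
scene jaw 0.86 [ 0.492 -0.061  0.04 ] along 0.086
scene button 0.52 [ 0.495 -0.057  0.057] along 0.083
side jaw 0.68 [ 0.486 -0.042  0.04 ] along 0.095
side button 0.46 [ 0.475 -0.047  0.057] along 0.105
tool along 0.10151240426014391
```

View pics/j.png

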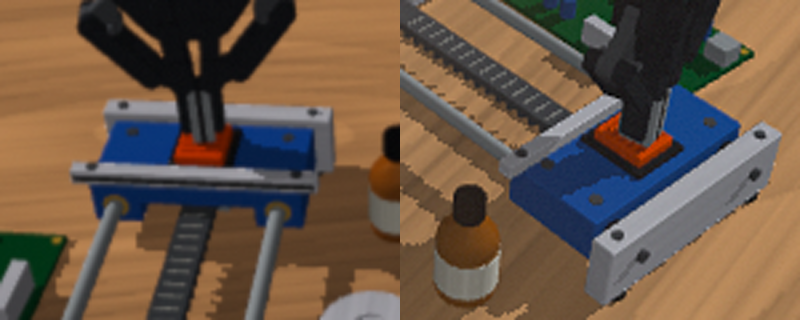

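The lateral force has risen to 5.8 N while the jaw stands still, so it rests against the buffers. I ease the side load slightly and lift straight up.

>>> {"fn": "apply_moves", "kwargs": {
  "motion": [-1,0.02,0.004,-0.02,0,0,0,-1,0,0,-0.04,0,0,0,-1,0,0,-0.04,0,0,0,-1,0,0,-0.04,0,0,0,-1,0,0,-0.06,0,0,0,-1,0,0,-0.1,0,0,0,-1,0,0,-0.3,0,0,0,-1,0,0,-0.6,0,0,0,-1,0,0,-0.6,0,0,0,-1,0,0,-0.6,0,0,0,-1,0,0,0,0,0,0]
}}

```text
time_s: 13.3
ee_pos: [0.4754, -0.0555, 0.1947]
tcp_rot: [1.0, 0.001, 0.003, 0.0]
contact_force: [0.2, -0.1, -0.9]
finger_gap: 0.0003
gripper_force: 0.0
```

```bash
python3 chk.py; python3 - <<'E'
import cv2,numpy as np,glob,os
f=lambda k:max(glob.glob(f"pics/{k}_*.png"),key=os.path.getmtime)
a=cv2.imread(f("scene"))[130:250,130:280];b=cv2.imread(f("side"))[150:270,290:440]
cv2.imwrite("pics/k.png",np.hstack([cv2.resize(x,(400,320),interpolation=2) for x in(a,b)]))
E
```

```text
13.3 [ 0.4754 -0.0555  0.1947] [[1.0, 0.001, 0.006], [0.001, -1.0, -0.001], [0.006, 0.001, -1.0]] [ 0.19 -0.08 -0.88] [-0.12  0.18 -0.23  1.16 -0.    3.02]
scene jaw 0.94 [ 0.49 -0.06  0.04] along 0.087
scene button 0.6 [ 0.481 -0.058  0.057] along 0.097
side jaw 0.96 [ 0.488 -0.051  0.04 ] along 0.092
side button 0.9 [ 0.481 -0.058  0.057] along 0.097
tool along 0.10286642610393969
```

View pics/k.png

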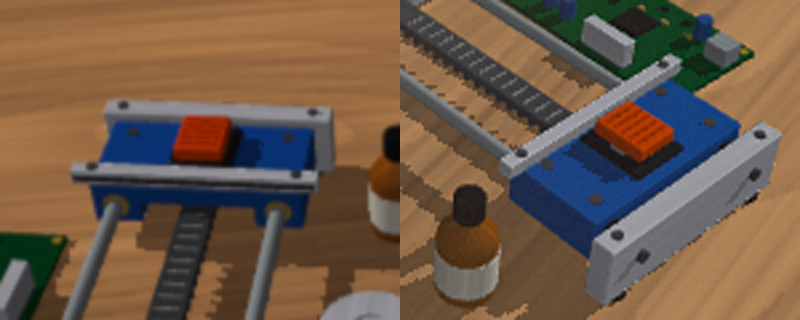

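```bash
python3 - <<'E'
from h import *
def top(cs):
    im=cv2.imread(cs);h=cv2.cvtColor(im,cv2.COLOR_BGR2HSV);m=((h[...,0]<12)&(h[...,1]>200)&(h[...,2]>150)).astype(np.uint8)
    n,l,s,c=cv2.connectedComponentsWithStats(m);i=1+s[1:,4].argmax();return c[i],s[i]
from scipy.optimize import least_squares
for a,b in(("scene0","side0"),("scene_13.3","side_13.3")):
    p,s1=top(f"pics/{a}.png");q,s2=top(f"pics/{b}.png")
    r=least_squares(lambda X:np.r_[proj("scene",X)[0]-p,proj("side",X)[0]-q],[.55,-.07,.06]);print(r.x.round(4),r.cost.round(2),s1,s2)
E
```

```text
[ 0.6273 -0.0889  0.06  ] 0.0 [172 235  25  19 285] [301 147  24  15 147]
[ 0.4816 -0.061   0.0581] 0.04 [196 174  18  12  97] [365 188  27  19 213]
```

```bash
python3 - <<'E'
from h import *
from scipy.optimize import minimize
u=np.array([-.980,.199]);n=np.array([-u[1],u[0]])
def mask(f):
    h=cv2.cvtColor(cv2.imread(f),cv2.COLOR_BGR2HSV);m=((h[...,0]<13)&(h[...,1]>170)&(h[...,2]>60)).astype(np.uint8)
    k,l,s,c=cv2.connectedComponentsWithStats(m);i=1+s[1:,4].argmax();return l==i
def sil(c,x,y,z,b):
    P=[[*(np.array([x,y])+a*.018*u+e*.015*n),t] for a in(-1,1) for e in(-1,1) for t in(z,b)]
    S=8;q=cv2.convexHull((proj(c,P)*S+S/2).astype(np.float32)).astype(int)
    im=np.zeros((420*S,560*S),np.uint8);cv2.fillPoly(im,[q],1);return cv2.resize(im.astype(np.float32),(560,420),interpolation=cv2.INTER_AREA)
for a,b,x0 in(("scene0","side0",[.6275,-.088]),("scene_13.3","side_13.3",[.482,-.060])):
    M={"scene":mask(f"pics/{a}.png"),"side":mask(f"pics/{b}.png")}
    f=lambda v:sum(np.abs(M[c]-sil(c,v[0],v[1],v[2],v[3])).sum() for c in M)
    for z0 in(.059,.062):
        r=minimize(f,[*x0,z0,.050],method="Nelder-Mead",options=dict(initial_simplex=[[*x0,z0,.05]]+[[*(np.array([*x0,z0,.05])+np.eye(4)[i]*.004)] for i in range(4)],maxiter=120));print(r.x.round(4),round(r.fun,1),[M[c].sum() for c in M])
E
```

```text
[ 0.6279 -0.088   0.0604  0.0543] 56.5 [np.int64(495), np.int64(287)]
[ 0.6278 -0.0879  0.0606  0.0542] 56.0 [np.int64(495), np.int64(287)]
[ 0.4816 -0.0585  0.0593  0.0536] 44.5 [np.int64(298), np.int64(391)]
[ 0.4815 -0.0586  0.0595  0.0536] 43.7 [np.int64(298), np.int64(391)]
```

>>> {"fn": "apply_moves", "kwargs": {
  "motion": [-1,0.12,0.06,0.5,0,0,0,-1,0,0,0.6,0,0,0,-1,0,0,0.6,0,0,0,-1,0,0,0.4,0,0,0,-1,0,0,0.15,0,0,0,-1,0,0,0.03,0,0,0,-1,0,0,0,0,0,0,-1,0,0,0,0,0,0]
}}

```text
time_s: 14.4
ee_pos: [0.4808, -0.0585, 0.0782]
tcp_rot: [1.0, 0.001, 0.001, 0.0]
contact_force: [-1.8, -1.3, 2.5]
finger_gap: -0.0003
gripper_force: 1.4
```

>>> {"fn": "apply_moves", "kwargs": {
  "motion": [-1,0,0,0.02,0,0,0,-1,0,0,0.02,0,0,0,-1,0,0,0,0,0,0,-1,0,0,0,0,0,0]
}}

```text
time_s: 14.8
ee_pos: [0.4808, -0.0585, 0.0756]
tcp_rot: [1.0, 0.001, 0.001, 0.0]
contact_force: [-1.3, -1.5, 4.1]
finger_gap: -0.0
gripper_force: 2.4
```

>>> {"fn": "apply_moves", "kwargs": {
  "motion": [-1,0,0,-0.04,0,0,0,-1,0,0,-0.04,0,0,0,-1,0,0,-0.1,0,0,0,-1,0,0,-0.4,0,0,0,-1,0,0,-0.6,0,0,0,-1,0,0,-0.6,0,0,0,-1,0,0,-0.6,0,0,0,-1,0,0,0,0,0,0]
}}

```text
time_s: 15.6
ee_pos: [0.4821, -0.0584, 0.1981]
tcp_rot: [1.0, 0.001, 0.004, 0.0]
contact_force: [0.2, 0.2, 0.2]
finger_gap: -0.0001
gripper_force: 0.0
```

```bash
python3 chk.py; python3 - <<'E'
from h import *
import glob,os
for c in("scene","side"):
    g=sorted(glob.glob(f"pics/{c}_*.png"),key=os.path.getmtime)
    A=cv2.imread(f"pics/{c}_13.3.png").astype(int);B=cv2.imread(g[-1]).astype(int);C=cv2.imread(f"pics/{c}_11.9.png").astype(int)
    sl=(slice(165,215),slice(165,250)) if c=="scene" else (slice(180,235),slice(330,425))
    h=lambda I:((I[...,0]>I[...,2]+40)&(I[...,0]>80))[sl]
    print(c,"diff px",(np.abs(A-B)[sl].max(-1)>25).sum(),"blue mask change",(h(A)^h(B)).sum(),h(A).sum())
    m=lambda f:np.float32(cv2.cvtColor(cv2.imread(f)[sl],cv2.COLOR_BGR2GRAY))
    print(cv2.phaseCorrelate(m(f"pics/{c}_13.3.png"),m(g[-1])))
E
```

```text
15.6 [ 0.4821 -0.0584  0.1981] [[1.0, 0.001, 0.007], [0.001, -1.0, -0.001], [0.007, 0.001, -1.0]] [0.16 0.18 0.19] [-0.12  0.19 -0.21  1.17  0.    3.02]
scene jaw 0.56 [ 0.492 -0.06   0.04 ] along 0.085
scene button 0.51 [ 0.484 -0.059  0.057] along 0.094
side jaw 0.65 [ 0.49 -0.05  0.04] along 0.09
side button 0.6 [ 0.484 -0.058  0.057] along 0.094
tool along 0.09577954179925412
scene diff px 817 blue mask change 117 709
((-0.13941492196597238, 0.6679938026954702), 0.9639569218953451)
side diff px 745 blue mask change 249 1468
((-0.4195991829614485, -0.2350072836188417), 0.9811843612127834)
```

The probe shows the button had sprung fully up, but it nudged the jaw back about 2 mm. I press again, push the jaw onto the stop and release with the side load kept on.

>>> {"fn": "apply_moves", "kwargs": {
  "motion": [-1,0.04,0.01,0.5,0,0,0,-1,0,0,0.6,0,0,0,-1,0,0,0.6,0,0,0,-1,0,0,0.5,0,0,0,-1,0,0,0.15,0,0,0,-1,0,0,0.08,0,0,0,-1,0,0,0.08,0,0,0,-1,0,0,0,0,0,0,-1,0,0,0,0,0,0]
}}

```text
time_s: 16.8
ee_pos: [0.4866, -0.0598, 0.0727]
tcp_rot: [1.0, 0.001, 0.005, 0.001]
contact_force: [1.0, -1.8, 25.4]
finger_gap: 0.0002
gripper_force: 12.7
```

>>> {"fn": "apply_moves", "kwargs": {
  "motion": [-1,0,0,0.02,0,0,0,-1,-0.03,-0.006,0,0,0,0,-1,-0.03,-0.006,0,0,0,0,-1,-0.03,-0.006,0,0,0,0,-1,0,0,0,0,0,0,-1,0,0,0,0,0,0]
}}

```text
time_s: 17.4
ee_pos: [0.4829, -0.059, 0.0726]
tcp_rot: [1.0, 0.001, 0.006, 0.001]
contact_force: [-0.1, -2.1, 34.0]
finger_gap: -0.0002
gripper_force: 17.2
```

>>> {"fn": "apply_moves", "kwargs": {
  "motion": [-1,0,0,-0.05,0,0,0,-1,-0.04,-0.008,0,0,0,0,-1,-0.03,-0.006,0,0,0,0,-1,0,0,0,0,0,0,-1,0,0,0,0,0,0]
}}

```text
time_s: 17.9
ee_pos: [0.4778, -0.058, 0.0729]
tcp_rot: [1.0, 0.001, 0.004, 0.001]
contact_force: [3.8, -1.5, 11.9]
finger_gap: 0.0002
gripper_force: 5.8
```

>>> {"fn": "apply_moves", "kwargs": {
  "motion": [-1,-0.03,-0.006,0,0,0,0,-1,-0.02,-0.004,0,0,0,0,-1,0,0,0,0,0,0]
}}

```text
time_s: 18.2
ee_pos: [0.4759, -0.0575, 0.073]
tcp_rot: [1.0, 0.001, 0.005, 0.001]
contact_force: [5.9, -1.1, 9.7]
finger_gap: 0.0001
gripper_force: 4.5
```

>>> {"fn": "apply_moves", "kwargs": {
  "motion": [-1,0,0,-0.06,0,0,0,-1,0,0,-0.06,0,0,0,-1,0,0,-0.06,0,0,0,-1,0,0,-0.1,0,0,0,-1,0,0,-0.3,0,0,0,-1,0,0,-0.6,0,0,0,-1,0,0,-0.6,0,0,0,-1,0,0,-0.6,0,0,0,-1,0,0,0,0,0,0]
}}

```text
time_s: 19.1
ee_pos: [0.473, -0.0569, 0.1928]
tcp_rot: [1.0, 0.001, 0.003, 0.0]
contact_force: [0.6, -0.4, -0.1]
finger_gap: 0.0
gripper_force: 0.0
```

```bash
python3 chk.py; python3 - <<'E'
from h import *
import glob,os
for c in("scene","side"):
    g=sorted(glob.glob(f"pics/{c}_*.png"),key=os.path.getmtime)
    sl=(slice(165,215),slice(165,250)) if c=="scene" else (slice(180,235),slice(330,425))
    m=lambda f:np.float32(cv2.cvtColor(cv2.imread(f)[sl],cv2.COLOR_BGR2GRAY))
    for t in("13.3","15.6"):print(c,t,cv2.phaseCorrelate(m(f"pics/{c}_{t}.png"),m(g[-1])),(np.abs(m(f"pics/{c}_{t}.png")-m(g[-1]))>20).sum())
    b=cv2.cvtColor(cv2.imread(f"pics/{c}_13.3.png"),cv2.COLOR_BGR2HSV);e=cv2.cvtColor(cv2.imread(g[-1]),cv2.COLOR_BGR2HSV)
    o=lambda h:(((h[...,0]<13)&(h[...,1]>170)&(h[...,2]>60))[sl]);print("orange",o(b).sum(),o(e).sum())
    for t in("flux","spool","board"):
        r=models.cut_out(c,t)[:1]
        if r:print(t,np.round(r[0]["rect"]))
E
```

```text
19.1 [ 0.473  -0.0569  0.1928] [[1.0, 0.001, 0.006], [0.001, -1.0, -0.001], [0.006, 0.001, -1.0]] [ 0.64 -0.38 -0.14] [-0.12  0.18 -0.24  1.15 -0.    3.02]
scene jaw 0.92 [ 0.49 -0.06  0.04] along 0.088
scene button 0.72 [ 0.482 -0.058  0.057] along 0.096
side jaw 0.83 [ 0.487 -0.052  0.04 ] along 0.092
side button 0.88 [ 0.481 -0.058  0.057] along 0.097
tool along 0.10499265816360719
scene 13.3 ((0.010174321170026701, 0.013580086989698259), 0.998305747350057) 0
scene 15.6 ((0.1614668731210358, -0.6667649300560505), 0.9628506596883138) 571
orange 298 298
flux [279. 198.  20.  42.]
spool [179. 249. 141. 167.]
board [104. 256.  93.  93.]
side 13.3 ((-0.01862943334930378, -0.011824055874281925), 1.0036799014442497) 1
side 15.6 ((0.40698786673453924, 0.24193507263272807), 0.9891338331831826) 429
orange 391 390
flux [317. 242.  25.  46.]
spool [265. 202.  34.  42.]
board [374. 157.  94.  54.]
```

The image matches the 13.3 s state to within a pixel: jaw against the stop, button fully up as the probe confirmed. The bystanders have not moved. I hand the job in.

```bash
python3 -c "
from workcell import arm
print(arm.job_done())"
```

```text
the job is handed in; nothing more can be done
None
```

The holder is fully open: the jaw rests against the end stop with the button sprung up and locked, the bystanders are where they were, and the job was handed in at about 19 s; a check press nudged the jaw back about 2 mm, so I pressed the button again, slid it to the stop and released it there.

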